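Gauge the cup of a rivet-setting die and lock the reading

TASK

Slide the die sled fully home against its stop under the depth gauge and let go of it. Then take the probe by its grip and lower it gently into the die's cup until its spring tip just touches the bottom, stopping as soon as you feel it and not pressing hard, and only then swing the lock lever fully over to lock it there. Leave the probe still resting on the bottom of the cup, touch nothing at the end, and do not push the other things on the bench about.

Things in the scene. Friction and masses are not known exactly. Their poses are not given: they have to be found in the camera images.
- gauge: Fixed depth gauge stand: dark steel base plate (x -200 to +160 mm, 140 wide, 20 high) with a channel on top and a square aluminium column, 26 mm wide, 226 high, centred at x = +122. Origin: on the bench under the probe's axis; +x along the channel from its open end to the column, z up. Channel rails 9 mm high, inner faces at y = +-32.
- sled: Loose die sled, 0.6 kg, in the gauge's channel (2 mm play each side), drawn 35 to 70 mm out: steel plate 130 x 60 x 12 mm (x -98 to +32) carrying a round die, 56 mm wide, 40 high, with an open cup in its top, and an upright handle. Origin: sled's underside (20 mm above the bench) under the cup's axis; x towards the stop, z up.
- cup (a point): Centre of the cup's mouth in the die's top, 72 mm above the bench; cup 28 mm wide. Its flat rigid floor lies 14 to 34 mm below this; the true depth is not known beforehand and has to be found by touch.
- handle (a point): Point to grip on the sled's handle: upright dark steel block 14 mm (x) by 22 mm (y, across the channel) by 50 mm high, 85 mm behind the cup's axis. The point is 30 mm above the sled's plate, 20 mm below the handle's top; pinch it across the channel.
- probe: Gauge's sliding part: arm 30 mm wide, 62 to 82 mm above the tip, a round grip 20 mm wide, 45 high upright on it, and below it, on the same axis, a 12 mm sleeve with the probe's tip rod. Origin: at the tip while it is free; z up. Moves only up and down (origin 25 to 105 mm above the bench, starts at 80 to 105). Stays where left: 3 N friction, 2 N weight; 1 N moves it down, 5 N up.
- stop (a point): Middle of the stop's face, at x = +32 mm in the gauge, 30 mm above the bench: a cross bar 20 mm high that ends the channel. When the sled's plate touches it the cup is centred under the probe.
- probe_tip (a point): Lower end of the probe's steel tip rod (8 mm thick, 5 mm flat end, 24 mm showing below the sleeve). The rod springs back up into the sleeve when pressed: 0.6 N to begin, then 2 N per mm, up to 6 mm. It is meant to be pressed in 1 to 2 mm; 3 mm (7 N) is too hard.
- probe_grip (a point): Point to grip on the probe's round grip, 109 mm above the probe's origin: 27 mm above the arm's top, 18 mm below the grip's top.
- lock (a joint): Lock lever's angle in rad about a vertical axis, growing clockwise seen from above: starts open, 0 to 0.15; 0.9 is the end stop, fully locked. At 0 it points to the gauge's -y side, 10 degrees towards the column; locking swings its knob forwards, to the channel's open end. About 1.3 N at the knob moves it; it stays where left.
- lock_knob (a point): Point to grip on the lever's knob: upright black plastic pin 16 mm in diameter, 34 mm high, at the lever's end 80 mm from its pivot. The point is 9 mm below the pin's top, 21 mm above the lever's rod. It moves up and down with the probe.
- lock_pivot (a point): On the lever's vertical pivot axis, level with lock_knob. It lies 60 mm from the probe's axis towards the column.
- puck: Round dark steel anvil block, 100 mm in diameter, 40 mm high; a bystander to be left where it is. Origin at its underside.
- tape: Roll of packing tape, 104 mm across, 45 mm high; a bystander to be left where it is. Origin at its underside.
- hammer: Hammer with a wooden handle; a bystander to be left where it is. Origin at its underside.
- screwdriver: Screwdriver with an orange handle; a bystander to be left where it is. Origin at its underside.
- jar: Clear plastic jar, 52 mm wide, 65 mm high; a bystander to be left where it is. Origin at its underside.
- setter: Upright steel rivet setter, 28 mm wide foot, 60 mm high; a bystander to be left where it is. Origin at its underside.
- pliers: Pliers with black handles; a bystander to be left where it is. Origin at its underside.

How it is judged:
By the outcome, as a careful person would: the job done as asked, in the order asked, and still so for the second after the job is handed in, with the robot touching nothing.
It also fails if it takes over 72 s, if anything falls off the work surface, if the arm or the gripper's body presses on something with over 40 N, if the wrist force passes 120 N, or if a joint passes its speed limit or range.

ROBOT

A 7-joint arm with a two-finger parallel gripper is mounted at the origin on the work surface. World frame = base frame: x ahead of the robot, y to its left, z up, the work surface at z = 0. Lengths are in m, angles in rad, forces in N, time in s.
With the tool pointing down it reaches from about 0.35 to 0.9 m from the base axis. Payload 7.2 kg.
Tool frame: the origin (TCP) lies between the finger pads; the fingertips stand bot.tcp_to_tips ahead of it and the grasp point (between the pads) lies 6 mm ahead of it (bot.tcp_to_tips is the distance from the TCP to the fingertips, in m); z points along the fingers, y is the line along which they close (so a half turn about z gives the same grasp; the last joint's range is limited). The gripper opens to 88 mm and grips with 3 to 60 N. Pads are 20 mm wide; open, the fingers measure 115 mm over their backs; the gripper's body (75 mm by 178 mm) begins 61 mm behind the grasp point.
Start: joints at [1.144, 0.411, -0.013, 1.596, 0.006, 1.134, -0.082], TCP at [0.219, -0.585, 0.248] pointing down, gripper open.
Joint ranges: [-2.95, 2.95], [-0.29, 1.99], [-1.47, 1.44], [0.14, 2.54], [-1.03, 4.17], [0.13, 1.85], [-2.86, 2.86]. Speed limits (rad/s): [2.39, 2.39, 3.01, 3.01, 3.14, 3.14, 3.14].

INTERFACE

Orientations are given as a rotation vector (axis times angle).
In Python, from bench import bot gives the robot as it stands.
- The arm moves only by the tool arm_command, never from a script. Its argument "increments" is a list of rows, each an object with "dp": the shift along the tool's x, y, z in shares of 500 mm (1.0 is 500 mm), a list of three; "spin": the turn about the tool's z in a scale on which 1.0 is 4 rad. In form: [{"dp": [x, y, z], "spin": spin}, ...]. A call has 1 to 12 rows; each row is the pose to reach, as a shift and turn from the pose commanded when the call began, along the tool's axes at that moment; what a row does not reach only later rows make up. A row lasts 1/12 s, in which the tool goes at most 41.7 mm and 7.16 degrees, less where a joint would pass 70% of its speed; a pose out of reach is approached as far as the arm can. Shift and turn numbers lie between -1 and 1, and a call with a number outside is refused. A call with a gripper value outside its range is refused whole. "grip" is the finger opening in mm, from 0 to 87.8, set as the call begins (left out, the last holds). The fingers move at their own pace and stop on an object; "squeeze" is the grip in N (left out, the last holds). Time passes only in rows, so rows that repeat a pose let the fingers close. It gives the time, the measured TCP pose, the force, the opening and the grip force at its end, in the units of the state.
- bot.state(): the state, without advancing time (a new reading comes with each control period).
- bot.capture(name): name is "scene" or "side" or "wrist"; returns (picture, depth): 480x640x3 uint8, red, green, blue; 480x640 float32, m along the optical axis (not along the pixel's ray), 0 where there is no reading.
- bot.camera_info(name): a dict with "camera_matrix" (3x3 intrinsics, pixels), "R" (3x3) and "t" (3): a world point X has camera coordinates R X + t; the wrist camera has in their place "T_tool_cam" (4x4, takes a point from camera to tool coordinates, whose origin is the TCP and whose axes are the flange's). Camera axes: x right, y down, z forward; pixel columns grow to the right and rows downward; lengths in m; the calibration is good to about 2 mm. The wrist camera is an equidistant fisheye: a pixel r from the principal point sees the ray r / f radians off the axis. A picture is of the moment at which its call begins: read the wrist's pose just before it. camera_info takes no time and is no camera call.
- bot.job_done(): hands the job in; it is judged then, once.
The state is a dict: "clock": time; "joint_pos": joint angles; "joint_vel": joint speeds; "joint_torque": joint torques, N m; "eef_pos": TCP position; "tool_rot": TCP orientation; "contact_force": force on the tool from outside, world axes, zero at the start; "ft_torque": the same for the moment, N m; "finger_gap": finger opening in m; "grip_force": force on a finger pad.
Only numpy, scipy, OpenCV 4.12 (cv2) and the standard library are available. Lean on these libraries where they do the work, as an engineer would, in place of code of your own. Each camera call takes 0.05 s, during which the arm holds its last target. There are 200 camera calls.

## Working session

There is one attempt and no reset: what is moved stays moved. The work goes in short steps, Python scripts to look and compute and a tool call to move; the robot and the scene stay as the last step left them, time stands still between calls to the robot, and variables do not carry over. Pictures are saved under pics/ and viewed, at most 10 in all, crops included, and the job is handed in when it is done.

Besides the shell and the picture viewer there is one more tool, called after "Call:" as name(argument=value, ...), one argument or row to a line, values as JSON. arm_command: Moves the arm, as the interface text tells. Its arguments: {"type":"object","properties":{"increments":{"type":"array","items":{"type":"object","properties":{"dp":{"type":"array","items":{"type":"number"}},"spin":{"type":"number"}}}},"grip":{"type":"number"},"squeeze":{"type":"number"}},"required":["increments"]}

```bash
mkdir -p pics; ls; python3 - <<'E'
from bench import bot
import numpy as np,cv2
s=bot.state();print(s['clock'],s['eef_pos'],s['tool_rot'],bot.tcp_to_tips)
for n in ['scene','side']:
    p,d=bot.capture(n);np.savez(f'pics/{n}.npz',p=p,d=d,**{k:np.array(v) for k,v in bot.camera_info(n).items() if k in('camera_matrix','R','t')})
    cv2.imwrite(f'pics/{n}.png',p[:,:,::-1])
    i=bot.camera_info(n);print(n,-np.array(i['R']).T@np.array(i['t']))
print(bot.camera_info('wrist'))
E
```

```text
pics
0.0 [ 0.21924615 -0.58478743  0.2468066 ] [-3.08963430e+00 -5.60296453e-01  6.28612708e-04] 0.025
scene [1.46537178 0.03254854 0.80522303]
side [0.53622192 0.7465684  0.5668893 ]
{'camera_matrix': array([[371.64829954,   0.        , 316.83835879],
       [  0.        , 371.64829954, 241.96123611],
       [  0.        ,   0.        ,   1.        ]]), 'T_tool_cam': array([[ 4.96415829e-04, -9.55895482e-01, -2.93706624e-01,
         8.14206662e-02],
       [ 9.99999791e-01,  3.52868074e-04,  5.41733531e-04,
         6.63806178e-04],
       [-4.14200944e-04, -2.93706832e-01,  9.55895457e-01,
        -1.36760035e-01],
       [ 0.00000000e+00,  0.00000000e+00,  0.00000000e+00,
         1.00000000e+00]])}
```

View pics/scene.png

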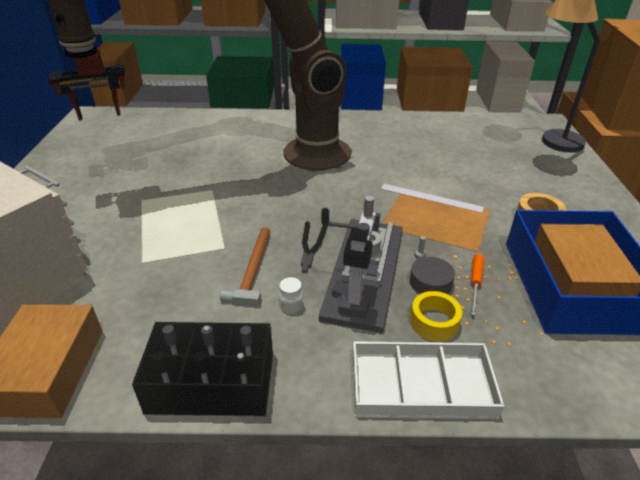

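View pics/side.png

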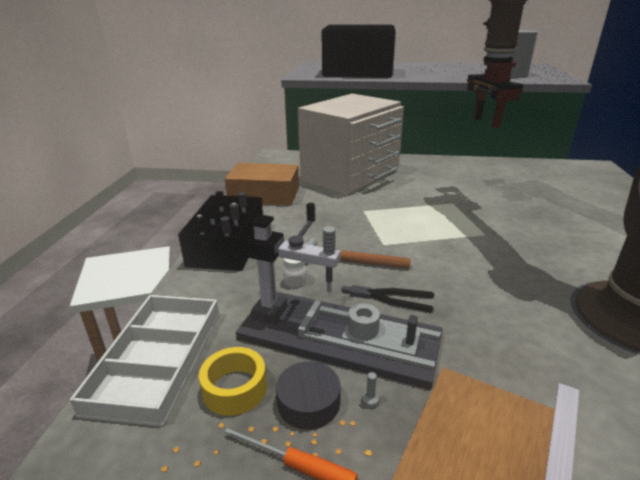

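The scene view shows the gauge around (365,270), with its column end towards the camera and the lever knob at (325,215). In the side view the column is at (266,270), the die at (365,318), the handle at (412,330), the probe grip at (329,238) and the knob at (311,212). Next I'll build a point cloud and measure these features.

```bash
cat > h.py <<'E'
import numpy as np
def cloud(n):
    z=np.load(f'pics/{n}.npz');K=z['camera_matrix'];d=z['d']
    v,u=np.mgrid[:480,:640];c=np.stack([(u-K[0,2])/K[0,0]*d,(v-K[1,2])/K[1,1]*d,d],-1)
    X=(c-z['t'])@z['R'];X[d==0]=np.nan
    return X,z['p']
E
python3 - <<'E'
from h import *
import cv2
for n,pix in [('side',[(266,222),(266,270),(365,310),(412,320),(329,232),(311,207),(297,241),(340,360),(435,375),(240,330)]),('scene',[(369,200),(325,212),(358,240),(352,275)])]:
    X,p=cloud(n)
    for u,v in pix: print(n,u,v,np.nanmedian(X[v-1:v+2,u-1:u+2].reshape(-1,3),0).round(4),p[v,u])
# top-down height map, both clouds; x up .3-.95? 1mm/px
A=np.concatenate([cloud(n)[0].reshape(-1,3) for n in('side','scene')])
A=A[~np.isnan(A[:,0])]
A=A[(A[:,0]>.4)&(A[:,0]<1.0)&(abs(A[:,1])<.3)&(A[:,2]>-.02)&(A[:,2]<.3)]
H=np.zeros((600,600));i=((A[:,0]-.4)*1000).astype(int).clip(0,599);j=((A[:,1]+.3)*1000).astype(int).clip(0,599)
np.maximum.at(H,(i,j),A[:,2])
H=cv2.dilate(H,np.ones((2,2)))
cv2.imwrite('pics/top.png',cv2.applyColorMap((np.sqrt(H.clip(0,.25)/.25)*255).astype(np.uint8),cv2.COLORMAP_JET))
b=A[:,2];print(len(A),np.median(b[b<.012]))
E
```

```text
side 266 222 [0.712  0.108  0.2248] [31 28 28]
side 266 270 [0.7186 0.1102 0.1288] [89 86 89]
side 365 310 [0.5384 0.124  0.0637] [73 75 74]
side 412 320 [0.4587 0.1602 0.0807] [76 72 76]
side 329 232 [0.6027 0.132  0.2254] [103 106 102]
side 311 207 [0.6457 0.0371 0.2231] [35 34 30]
side 297 241 [0.6584 0.1181 0.1967] [74 75 76]
side 340 360 [0.5761 0.2011 0.0149] [42 41 43]
side 435 375 [ 4.150e-01  2.023e-01 -4.000e-04] [99 96 90]
side 240 330 [0.7661 0.1512 0.0192] [82 78 82]
scene 369 200 [0.6131 0.1213 0.2262] [137 138 134]
scene 325 212 [0.6561 0.03   0.2247] [35 34 33]
scene 358 240 [0.7396 0.0932 0.2205] [34 33 30]
scene 352 275 [0.734  0.0863 0.1252] [93 91 94]
115215 -0.0008475838323141642
```

View pics/top.png

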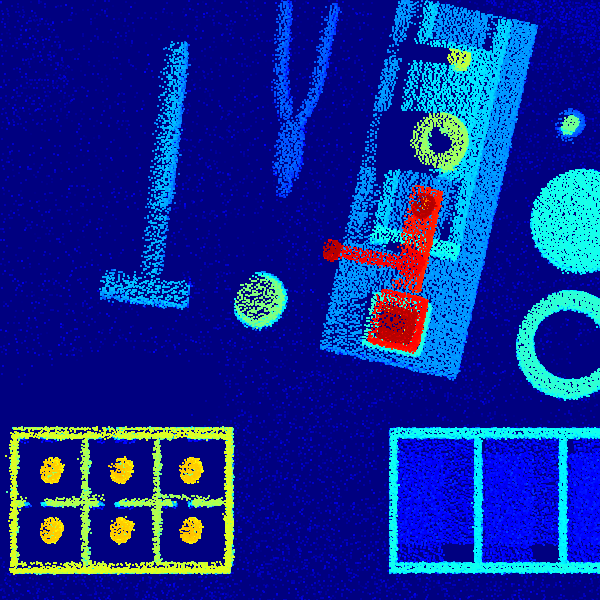

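The height map (1 mm per pixel) shows the gauge turned by roughly 12°. The grip is at (423,204), the die at (440,141), the handle at (459,58) and the knob at (333,249). Next I'll fit them.

```bash
python3 - <<'E'
from h import *
import cv2
from scipy.optimize import least_squares
C={n:cloud(n)[0].reshape(-1,3) for n in('side','scene')}
for n in C: C[n]=C[n][~np.isnan(C[n][:,0])]
A=np.concatenate(list(C.values()))
def near(x,y,r,z0,z1,B=A): return B[(np.hypot(B[:,0]-x,B[:,1]-y)<r)&(B[:,2]>z0)&(B[:,2]<z1)]
def circ(P):
    f=lambda q:np.hypot(P[:,0]-q[0],P[:,1]-q[1])-q[2]
    return least_squares(f,[*P[:,:2].mean(0),.01],loss='soft_l1',f_scale=.001).x
B=A[(A[:,2]>.012)&(A[:,2]<.033)&(A[:,0]>.38)&(A[:,0]<.8)]
# gauge mask polygon around plate
lab=cv2.minAreaRect
poly=np.array([[.36,.10],[.36,.25],[.43,.25],[.80,.17],[.77,.0],[.73,.0]],np.float32)
m=np.array([cv2.pointPolygonTest(poly,(float(a),float(b)),False)>0 for a,b in B[:,:2]])
B=B[m]
# drop isolated
i=((B[:,:2])*500).astype(int);_,inv,c=np.unique(i,axis=0,return_inverse=True,return_counts=True);B=B[c[inv.ravel()]>=3]
print('rect',cv2.minAreaRect(B[:,:2].astype(np.float32)));print(cv2.boxPoints(cv2.minAreaRect(B[:,:2].astype(np.float32))))
for n in ('side','scene'):
    b=C[n]; print(n)
    for nm,x,y,r,z0,z1,rad in [('gripside',.604,.123,.016,.185,.222,.01),('griptop',.604,.123,.016,.219,.24,0),('knobtop',.649,.033,.014,.215,.235,0),('knobside',.649,.033,.014,.2,.222,.008),('dieside',.541,.14,.033,.036,.068,.028),('dietop',.541,.14,.033,.066,.08,0),('handletop',.458,.159,.018,.076,.09,0),('coltop',.72,.1,.04,.21,.24,0)]:
        P=near(x,y,r,z0,z1,b)
        if len(P)<8: print(nm,len(P));continue
        print(nm,len(P),'mean',P.mean(0).round(4),'zmed/95',np.median(P[:,2]).round(4),np.percentile(P[:,2],97).round(4),'box',cv2.minAreaRect(P[:,:2].astype(np.float32)), 'circ',circ(P).round(4) if rad else '')
E
```

```text
rect ((0.5863392353057861, 0.1293504685163498), (0.14029933512210846, 0.36238422989845276), 76.80481719970703)
[[0.39391795 0.10241342]
 [0.74673456 0.01969234]
 [0.77876055 0.15628752]
 [0.4259439  0.2390086 ]]
side
gripside 238 mean [0.6028 0.1301 0.2042] zmed/95 0.2048 0.2213 box ((0.602915346622467, 0.12844878435134888), (0.02011714316904545, 0.014596141874790192), 7.378182888031006) circ [0.6037 0.1226 0.0099]
griptop 109 mean [0.6031 0.1268 0.2248] zmed/95 0.2255 0.2278 box ((0.6025491952896118, 0.1245134174823761), (0.019636578857898712, 0.017898276448249817), 59.33388900756836) circ 
knobtop 64 mean [0.647  0.0346 0.2226] zmed/95 0.2233 0.2268 box ((0.6474922895431519, 0.031973883509635925), (0.01291988231241703, 0.016898637637495995), 7.651342391967773) circ 
knobside 87 mean [0.6467 0.0368 0.2109] zmed/95 0.2105 0.221 box ((0.6453946828842163, 0.03615545481443405), (0.015946587547659874, 0.010206232778728008), 22.48530387878418) circ [0.6478 0.0309 0.0076]
dieside 552 mean [0.5396 0.1533 0.0537] zmed/95 0.0542 0.0671 box ((0.5388052463531494, 0.1462397575378418), (0.0486010
[... 1429 characters left out ...]
ed/95 0.0555 0.0673 box ((0.5481342673301697, 0.15267819166183472), (0.046846434473991394, 0.024926679208874702), 1.6264979839324951) circ [0.5492 0.1425 0.0192]
dietop 94 mean [0.545  0.1529 0.0698] zmed/95 0.0697 0.0727 box ((0.5439258217811584, 0.15350057184696198), (0.05008159205317497, 0.02319239266216755), 3.5628533363342285) circ 
handletop 16 mean [0.4608 0.1613 0.0792] zmed/95 0.0793 0.0811 box ((0.46079280972480774, 0.16068542003631592), (0.009757932275533676, 0.014056091196835041), 65.68595123291016) circ 
coltop 237 mean [0.7291 0.0948 0.2224] zmed/95 0.2237 0.2261 box ((0.7257643938064575, 0.09529732912778854), (0.03363949805498123, 0.033237360417842865), 76.69979858398438) circ
```

```bash
cat >> h.py <<'E'
from scipy.spatial.transform import Rotation as Ro
O=np.array([.605,.123,0]);YAW=np.radians(-13.2)
G=Ro.from_euler('z',YAW)
HEAD=YAW+np.pi   # tool x towards the channel's open end
def g2w(p): return O+G.apply(p)
def w2g(p): return G.inv().apply(np.asarray(p)-O)
def plan(pg,head=HEAD):
    from bench import bot
    s=bot.state();R=Ro.from_rotvec(s['tool_rot']);x=R.apply([1,0,0]);h=np.arctan2(x[1],x[0])
    dp=R.inv().apply(g2w(np.array(pg))-s['eef_pos'])*1000
    sp=-((head-h+np.pi)%(2*np.pi)-np.pi)
    print('t',s['clock'],'tcp_g',(w2g(s['eef_pos'])*1000).round(1),'dp',dp.round(1),'spin',round(sp,3),'F',G.inv().apply(s['contact_force']).round(2),'gap',s['finger_gap'],'gf',s['grip_force'])
E
python3 -c "
from h import *
plan([-.02,0,.33])"
```

```text
t 0.1 tcp_g [-213.9 -777.2  246.9] dp [ 593.1 -538.5  -82.4] spin -2.552 F [0.02 0.45 0.18] gap 0.0880106556624399 gf 0.0
```

The rows are not in the units I measure in: shifts go in shares of 500 mm and turns go in shares of 4 rad. I convert before sending: 365 mm / 500 = 0.73, 335 mm / 500 = 0.67, -1.5 rad / 4 = -0.375.

Call:
arm_command(
  increments=[
    {"dp":[0.06,-0.054,-0.08],"spin":-0.03},
    {"dp":[0.13,-0.12,-0.164],"spin":-0.0625},
    {"dp":[0.19,-0.172,-0.164],"spin":-0.0925},
    {"dp":[0.25,-0.226,-0.164],"spin":-0.125},
    {"dp":[0.31,-0.28,-0.164],"spin":-0.155},
    {"dp":[0.37,-0.334,-0.164],"spin":-0.1875},
    {"dp":[0.43,-0.388,-0.164],"spin":-0.2175},
    {"dp":[0.49,-0.442,-0.164],"spin":-0.25},
    {"dp":[0.55,-0.496,-0.164],"spin":-0.28},
    {"dp":[0.61,-0.55,-0.164],"spin":-0.3125},
    {"dp":[0.67,-0.604,-0.164],"spin":-0.3425},
    {"dp":[0.73,-0.658,-0.164],"spin":-0.375},
  ],
)

```text
clock: 1.1
eef_pos: [0.438, -0.1623, 0.3297]
tool_rot: [1.878, 2.518, -0.001]
contact_force: [0.7, 0.7, -0.7]
finger_gap: 0.0878
grip_force: 0.0
```

```bash
python3 -c "
from h import *
plan([-.02,0,.33])"
```

```text
t 1.1 tcp_g [ -97.4 -315.9  329.7] dp [235.9 224.   -0.4] spin -1.052 F [ 0.56  0.82 -0.67] gap 0.08779806623984407 gf 0.0
```

Converted, 236 mm / 500 = 0.472, 224 mm / 500 = 0.448, -1.05 rad / 4 = -0.2625.

Call:
arm_command(
  increments=[
    {"dp":[0.052,0.05,0],"spin":-0.03},
    {"dp":[0.104,0.1,0],"spin":-0.06},
    {"dp":[0.156,0.15,0],"spin":-0.09},
    {"dp":[0.21,0.2,0],"spin":-0.12},
    {"dp":[0.262,0.25,0],"spin":-0.15},
    {"dp":[0.314,0.3,0],"spin":-0.18},
    {"dp":[0.366,0.35,0],"spin":-0.21},
    {"dp":[0.42,0.4,0],"spin":-0.24},
    {"dp":[0.472,0.448,0],"spin":-0.2625},
    {"dp":[0.472,0.448,0],"spin":-0.2625},
    {"dp":[0.472,0.448,0],"spin":-0.2625},
  ],
)

```text
clock: 2.02
eef_pos: [0.5867, 0.1272, 0.3286]
tool_rot: [-0.367, -3.118, -0.002]
contact_force: [-0.1, 0.1, -0.8]
finger_gap: 0.0877
grip_force: 0.0
```

```bash
cat > wr.py <<'E'
from h import *
import cv2,sys
from bench import bot
def wrist(name):
    s=bot.state();p,d=bot.capture('wrist');i=bot.camera_info('wrist');K=i['camera_matrix'];T=i['T_tool_cam']
    v,u=np.mgrid[:480,:640];x=(u-K[0,2])/K[0,0];y=(v-K[1,2])/K[1,1];r=np.hypot(x,y)+1e-9
    t=np.tan(np.minimum(r,1.5));c=np.stack([x/r*t*d,y/r*t*d,d],-1)
    R=Ro.from_rotvec(s['tool_rot']).as_matrix();X=(c@T[:3,:3].T+T[:3,3])@R.T+s['eef_pos']
    X=(X-O)@G.as_matrix();X[d==0]=np.nan
    cv2.imwrite(f'pics/{name}.png',p[:,:,::-1]);np.savez(f'pics/{name}.npz',X=X,p=p)
    return X,p
E
python3 - <<'E'
from wr import *
plan([-.02,0,.33])
X,p=wrist('w1')
Y=X.reshape(-1,3)
def box(P):return (cv2.minAreaRect((P[:,:2]*1000).astype(np.float32)),np.median(P[:,2]).round(4),len(P))
def sel(x0,x1,y0,y1,z0,z1):return Y[(Y[:,0]>x0)&(Y[:,0]<x1)&(Y[:,1]>y0)&(Y[:,1]<y1)&(Y[:,2]>z0)&(Y[:,2]<z1)]
die=sel(-.1,-.03,-.04,.04,.064,.08);print('die',box(die))
c=die[:,:2].mean(0)
f=Y[(np.hypot(Y[:,0]-c[0],Y[:,1]-c[1])<.009)];print('floor',len(f),np.percentile(f[:,2],[5,25,50,75,95]).round(4))
print('handle',box(sel(-.18,-.12,-.03,.03,.075,.095)))
print('grip',box(sel(-.03,.03,-.03,.03,.215,.24)))
print('knob',box(sel(.03,.09,-.11,-.06,.21,.24)))
print('plate',box(sel(-.25,.2,-.1,.1,.015,.025)))
E
```

```text
t 2.0167 tcp_g [-1.880e+01 -1.000e-01  3.286e+02] dp [ 1.2  0.1 -1.4] spin -0.004 F [-0.15  0.04 -0.82] gap 0.08771390723838787 gf 0.0
die (((-65.15752410888672, 0.06156158447265625), (54.57160949707031, 54.59150695800781), 47.93851852416992), np.float64(0.0716), 1594)
floor 205 [0.0528 0.0536 0.0542 0.0546 0.0553]
handle (((-149.72361755371094, -0.15090179443359375), (14.441521644592285, 21.429780960083008), 0.05936324596405029), np.float64(0.0813), 301)
grip (((0.06891536712646484, -0.15110301971435547), (20.108104705810547, 20.14212989807129), 3.90057373046875), np.float64(0.2277), 767)
knob (((66.1310043334961, -76.18282318115234), (8.20071792602539, 16.038658142089844), 63.77288818359375), np.float64(0.2262), 229)
plate (((-19.395248413085938, -0.6632308959960938), (360.4093322753906, 141.0735626220703), 0.4613078236579895), np.float64(0.0198), 17055)
```

View pics/w1.png

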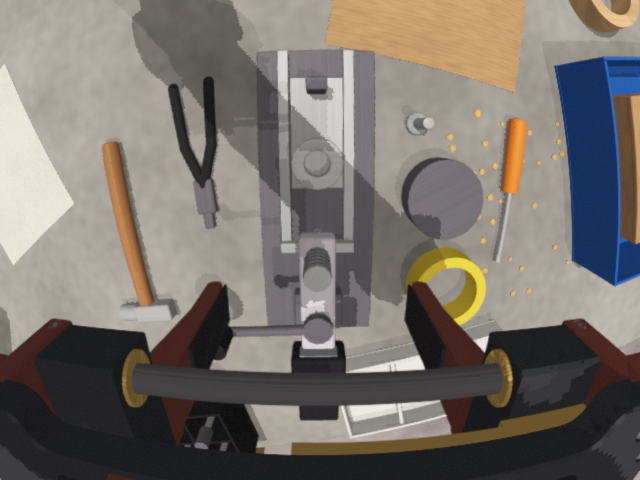

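The wrist view shows the die cup at (317,160), the handle at (316,85), the probe grip at (317,265) and the knob partly hidden at (225,343). The fit agrees to within about 1 mm. The sled is at x=-65, and the cup floor reads about 54 mm above the bench.

Converted, 260 mm / 500 = 0.52, 131 mm / 500 = 0.262.

Call:
arm_command(
  increments=[
    {"dp":[0.08,0,0],"spin":0},
    {"dp":[0.16,0,0],"spin":0},
    {"dp":[0.23,0,0.04],"spin":0},
    {"dp":[0.262,0,0.11],"spin":0},
    {"dp":[0.262,0,0.19],"spin":0},
    {"dp":[0.262,0,0.27],"spin":0},
    {"dp":[0.262,0,0.34],"spin":0},
    {"dp":[0.262,0,0.4],"spin":0},
    {"dp":[0.262,0,0.46],"spin":0},
    {"dp":[0.262,0,0.5],"spin":0},
    {"dp":[0.262,0,0.52],"spin":0},
    {"dp":[0.262,0,0.52],"spin":0},
  ],
)

```text
clock: 3.07
eef_pos: [0.4586, 0.1538, 0.0681]
tool_rot: [-0.376, -3.116, 0.003]
contact_force: [-1.1, 0.4, -0.4]
finger_gap: 0.0881
grip_force: 0.0
```

```bash
python3 -c "
from h import *
plan([-.150,0,.068])"
```

```text
t 3.0667 tcp_g [-149.6   -3.4   68.1] dp [0.5 3.4 0.1] spin -0.01 F [-1.13  0.17 -0.39] gap 0.08813801923881057 gf 0.0
```

Converted, 3 mm / 500 = 0.006, -0.008 rad / 4 = -0.002.

Call:
arm_command(
  increments=[
    {"dp":[0,0.006,0],"spin":-0.002},
    {"dp":[0,0.006,0],"spin":-0.002},
  ],
)

```text
clock: 3.23
eef_pos: [0.4614, 0.1591, 0.0711]
tool_rot: [0.36, 3.119, 0.001]
contact_force: [0.6, 0.5, 0.4]
finger_gap: 0.0878
grip_force: 0.0
```

Call:
arm_command(
  increments=[
    {"dp":[0,0,0],"spin":0},
    {"dp":[0,0,0],"spin":0},
    {"dp":[0,0,0],"spin":0},
    {"dp":[0,0,0],"spin":0},
    {"dp":[0,0,0],"spin":0},
    {"dp":[0,0,0],"spin":0},
    {"dp":[0,0,0],"spin":0},
    {"dp":[0,0,0],"spin":0},
  ],
  grip=10,
  squeeze=10,
)

```text
clock: 3.9
eef_pos: [0.4603, 0.1587, 0.0696]
tool_rot: [-0.36, -3.121, 0.0]
contact_force: [0.1, 0.2, -1.1]
finger_gap: 0.038
grip_force: 0.0
```

```bash
python3 -c "
from h import *
plan([-.085,0,.068])"
```

```text
t 3.9 tcp_g [-149.     1.7   69.6] dp [-64.   -1.7   1.6] spin 0.001 F [ 0.06  0.19 -1.08] gap 0.03802726661556844 gf 0.0
```

Converted, -1.7 mm / 500 = -0.0034, 1 mm / 500 = 0.002.

Call:
arm_command(
  increments=[
    {"dp":[0,-0.0034,0.002],"spin":0},
    {"dp":[0,-0.0034,0.002],"spin":0},
    {"dp":[0,-0.0034,0.002],"spin":0},
    {"dp":[0,-0.0034,0.002],"spin":0},
    {"dp":[0,-0.0034,0.002],"spin":0},
  ],
)

```text
clock: 4.32
eef_pos: [0.4598, 0.1569, 0.0685]
tool_rot: [-0.36, -3.121, 0.0]
contact_force: [0.6, -0.6, -2.5]
finger_gap: 0.0222
grip_force: 10.0
```

Converted, -58 mm / 500 = -0.116, -56 mm / 500 = -0.112.

Call:
arm_command(
  increments=[
    {"dp":[-0.012,0,0],"spin":0},
    {"dp":[-0.028,0,0],"spin":0},
    {"dp":[-0.044,0,0],"spin":0},
    {"dp":[-0.06,0,0],"spin":0},
    {"dp":[-0.076,0,0],"spin":0},
    {"dp":[-0.092,0,0],"spin":0},
    {"dp":[-0.104,0,0],"spin":0},
    {"dp":[-0.112,0,0],"spin":0},
    {"dp":[-0.116,0,0],"spin":0},
    {"dp":[-0.116,0,0],"spin":0},
  ],
)

```text
clock: 5.15
eef_pos: [0.5171, 0.1434, 0.0685]
tool_rot: [0.361, 3.12, 0.0]
contact_force: [1.6, 0.2, -4.6]
finger_gap: 0.0219
grip_force: 10.0
```

```bash
python3 -c "
from h import *
plan([-.085,0,.068])"
```

```text
t 5.15 tcp_g [-90.2  -0.2  68.5] dp [-5.2  0.2  0.5] spin 0.0 F [ 1.49  0.6  -4.62] gap 0.02194008908960992 gf 9.999798238277435
```

Call:
arm_command(
  increments=[
    {"dp":[-0.004,0,0],"spin":0},
    {"dp":[-0.006,0,0],"spin":0},
    {"dp":[-0.008,0,0],"spin":0},
    {"dp":[-0.01,0,0],"spin":0},
    {"dp":[-0.01,0,0],"spin":0},
    {"dp":[-0.01,0,0],"spin":0},
  ],
)

```text
clock: 5.65
eef_pos: [0.5214, 0.1426, 0.0686]
tool_rot: [0.36, 3.121, -0.0]
contact_force: [-0.0, 0.1, -4.4]
finger_gap: 0.022
grip_force: 10.0
```

Converted, -1.5 mm / 500 = -0.003, -1 mm / 500 = -0.002.

Call:
arm_command(
  increments=[
    {"dp":[-0.001,0,0],"spin":0},
    {"dp":[-0.002,0,0],"spin":0},
    {"dp":[-0.003,0,0],"spin":0},
    {"dp":[-0.003,0,0],"spin":0},
  ],
)

```text
clock: 5.98
eef_pos: [0.5228, 0.1423, 0.0686]
tool_rot: [0.36, 3.121, -0.0]
contact_force: [-2.0, 0.9, -3.2]
finger_gap: 0.0221
grip_force: 10.0
```

```bash
python3 -c "
from h import *
plan([-.085,0,.068])"
```

```text
t 5.9833 tcp_g [-84.5   0.   68.6] dp [ 0.5 -0.   0.6] spin 0.001 F [-2.14  0.37 -3.23] gap 0.022109926015805737 gf 9.99976560473442
```

Converted, -2 mm / 500 = -0.004, -1.5 mm / 500 = -0.003.

Call:
arm_command(
  increments=[
    {"dp":[-0.001,0,0],"spin":0},
    {"dp":[-0.002,0,0],"spin":0},
    {"dp":[-0.003,0,0],"spin":0},
    {"dp":[-0.004,0,0],"spin":0},
    {"dp":[-0.004,0,0],"spin":0},
  ],
)

```text
clock: 6.4
eef_pos: [0.5238, 0.1421, 0.0686]
tool_rot: [-0.359, -3.12, 0.001]
contact_force: [-6.6, 0.7, -0.4]
finger_gap: 0.0218
grip_force: 10.0
```

```bash
python3 -c "
from h import *
plan([-.085,0,.068])"
```

```text
t 6.4 tcp_g [-83.4   0.   68.6] dp [ 1.6 -0.   0.6] spin 0.001 F [-6.57 -0.85 -0.36] gap 0.0218305176570585 gf 10.000007897615433
```

Converted, -3 mm / 500 = -0.006, -2 mm / 500 = -0.004.

Call:
arm_command(
  increments=[
    {"dp":[-0.002,0,0],"spin":0},
    {"dp":[-0.004,0,0],"spin":0},
    {"dp":[-0.006,0,0],"spin":0},
    {"dp":[-0.006,0,0],"spin":0},
  ],
  squeeze=20,
)

```text
clock: 6.73
eef_pos: [0.5242, 0.1419, 0.0684]
tool_rot: [-0.357, -3.116, 0.003]
contact_force: [-15.3, 1.1, 6.1]
finger_gap: 0.0219
grip_force: 20.0
```

```bash
python3 -c "
from h import *
plan([-.085,0,.068])"
```

```text
t 6.7333 tcp_g [-83.   -0.1  68.4] dp [2.  0.1 0.4] spin 0.002 F [-15.13  -2.45   6.14] gap 0.021900154428524426 gf 20.002318024635315
```

Converted, 2 mm / 500 = 0.004.

Call:
arm_command(
  increments=[
    {"dp":[0.004,0,0],"spin":0},
    {"dp":[0.004,0,0],"spin":0},
  ],
)

```text
clock: 6.9
eef_pos: [0.5241, 0.1419, 0.0684]
tool_rot: [-0.359, -3.119, 0.001]
contact_force: [-6.5, 1.2, -1.6]
finger_gap: 0.0218
grip_force: 20.0
```

Converted, -205 mm / 500 = -0.41, -195 mm / 500 = -0.39.

Call:
arm_command(
  increments=[
    {"dp":[0,0,0],"spin":0},
    {"dp":[0,0,0],"spin":0},
    {"dp":[0,0,0],"spin":0},
    {"dp":[0,0,0],"spin":0},
    {"dp":[0,0,-0.02],"spin":0},
    {"dp":[0,0,-0.08],"spin":0},
    {"dp":[0,0,-0.16],"spin":0},
    {"dp":[0,0,-0.24],"spin":0},
    {"dp":[0,0,-0.32],"spin":0},
    {"dp":[0,0,-0.39],"spin":0},
    {"dp":[0,0,-0.41],"spin":0},
    {"dp":[0,0,-0.41],"spin":0},
  ],
  grip=60,
)

```text
clock: 7.9
eef_pos: [0.5271, 0.1424, 0.2776]
tool_rot: [0.36, 3.114, 0.003]
contact_force: [-0.6, 0.6, 0.3]
finger_gap: 0.0602
grip_force: 0.0
```

```bash
python3 - <<'E'
from wr import *
plan([0,0,.2157])
X,p=wrist('w2');Y=X.reshape(-1,3)
def sel(x0,x1,y0,y1,z0,z1):return Y[(Y[:,0]>x0)&(Y[:,0]<x1)&(Y[:,1]>y0)&(Y[:,1]<y1)&(Y[:,2]>z0)&(Y[:,2]<z1)]
for n,a in [('handle',(-.12,-.06,-.03,.03,.075,.095)),('grip',(-.03,.03,-.03,.03,.215,.24)),('knob',(.03,.09,-.11,-.05,.21,.24)),('die',(-.04,.04,-.04,.04,.064,.08))]:
    P=sel(*a);print(n,len(P),cv2.minAreaRect((P[:,:2]*1000).astype(np.float32)) if len(P) else'',np.median(P[:,2]).round(4))
E
```

```text
t 7.9 tcp_g [-80.3   1.1 277.6] dp [-79.9  -1.3  62.4] spin 0.0 F [-0.76  0.45  0.25] gap 0.060159072496575317 gf 0.0
handle 353 ((-84.98853302001953, -0.8920421600341797), (12.992368698120117, 21.235864639282227), 0.1758011132478714) 0.0816
grip 12 ((-9.791214942932129, -0.5686888694763184), (1.9485912322998047, 8.579852104187012), 0.02138502523303032) 0.2153
knob 59 ((63.06127166748047, -72.4443359375), (7.4687581062316895, 1.6351544857025146), 9.168917655944824) 0.2191
die 1638 ((-0.09543800354003906, 0.019033432006835938), (54.24418640136719, 54.3536262512207), 0.6651783585548401) 0.0717
```

The sled is home: the die now sits at (-0.1, 0.0) in the gauge frame. Next I'll move onto the probe grip.

Converted, -80 mm / 500 = -0.16, -76 mm / 500 = -0.152.

Call:
arm_command(
  increments=[
    {"dp":[-0.05,-0.002,0],"spin":0},
    {"dp":[-0.11,-0.002,0],"spin":0},
    {"dp":[-0.152,-0.002,0],"spin":0},
    {"dp":[-0.16,-0.002,0],"spin":0},
    {"dp":[-0.16,-0.002,0],"spin":0},
    {"dp":[-0.16,-0.002,0.03],"spin":0},
    {"dp":[-0.16,-0.002,0.06],"spin":0},
    {"dp":[-0.16,-0.002,0.09],"spin":0},
    {"dp":[-0.16,-0.002,0.116],"spin":0},
    {"dp":[-0.16,-0.002,0.124],"spin":0},
    {"dp":[-0.16,-0.002,0.124],"spin":0},
    {"dp":[-0.16,-0.002,0.124],"spin":0},
  ],
)

```text
clock: 8.95
eef_pos: [0.603, 0.1228, 0.2118]
tool_rot: [-0.359, -3.121, -0.0]
contact_force: [0.1, -0.1, -0.5]
finger_gap: 0.06
grip_force: 0.0
```

```bash
python3 -c "
from h import *
plan([0,0,.2157])"
```

```text
t 8.95 tcp_g [ -1.9  -0.7 211.8] dp [-1.9  0.7 -3.9] spin 0.001 F [ 0.11 -0.12 -0.51] gap 0.06003889553652942 gf 0.0
```

Converted, -4 mm / 500 = -0.008, -2 mm / 500 = -0.004.

Call:
arm_command(
  increments=[
    {"dp":[-0.004,0.001,-0.008],"spin":0},
    {"dp":[-0.004,0.001,-0.008],"spin":0},
    {"dp":[-0.004,0.001,-0.008],"spin":0},
    {"dp":[-0.004,0.001,-0.008],"spin":0},
    {"dp":[-0.004,0.001,-0.008],"spin":0},
    {"dp":[-0.004,0.001,-0.008],"spin":0},
    {"dp":[-0.004,0.001,-0.008],"spin":0},
    {"dp":[-0.004,0.001,-0.008],"spin":0},
    {"dp":[-0.004,0.001,-0.008],"spin":0},
    {"dp":[-0.004,0.001,-0.008],"spin":0},
  ],
  grip=10,
  squeeze=15,
)

```text
clock: 9.78
eef_pos: [0.6055, 0.1229, 0.2157]
tool_rot: [0.36, 3.121, 0.001]
contact_force: [0.9, 3.0, -0.2]
finger_gap: 0.0196
grip_force: 15.0
```

```bash
python3 -c "
from h import *
plan([0,0,.2157])"
```

```text
t 9.7833 tcp_g [  0.5  -0.  215.7] dp [0.5 0.  0. ] spin 0.001 F [ 0.22  3.13 -0.23] gap 0.01963137006607714 gf 15.000083595514297
```

Converted, 38 mm / 500 = 0.076, 37 mm / 500 = 0.074.

Call:
arm_command(
  increments=[
    {"dp":[0,0,0.006],"spin":0},
    {"dp":[0,0,0.014],"spin":0},
    {"dp":[0,0,0.024],"spin":0},
    {"dp":[0,0,0.034],"spin":0},
    {"dp":[0,0,0.044],"spin":0},
    {"dp":[0,0,0.054],"spin":0},
    {"dp":[0,0,0.062],"spin":0},
    {"dp":[0,0,0.068],"spin":0},
    {"dp":[0,0,0.072],"spin":0},
    {"dp":[0,0,0.074],"spin":0},
    {"dp":[0,0,0.076],"spin":0},
    {"dp":[0,0,0.076],"spin":0},
  ],
)

```text
clock: 10.78
eef_pos: [0.6055, 0.1228, 0.1776]
tool_rot: [0.36, 3.121, 0.001]
contact_force: [2.3, 5.0, -0.7]
finger_gap: 0.02
grip_force: 15.0
```

Converted, 2 mm / 500 = 0.004, 1.5 mm / 500 = 0.003.

Call:
arm_command(
  increments=[
    {"dp":[0,0,0.001],"spin":0},
    {"dp":[0,0,0.002],"spin":0},
    {"dp":[0,0,0.003],"spin":0},
    {"dp":[0,0,0.004],"spin":0},
    {"dp":[0,0,0.004],"spin":0},
  ],
)

```text
clock: 11.2
eef_pos: [0.6055, 0.1228, 0.1757]
tool_rot: [0.36, 3.121, 0.001]
contact_force: [2.4, 5.4, 0.1]
finger_gap: 0.0198
grip_force: 15.0
```

```bash
python3 -c "
from h import *
plan([0,0,.2157])"
```

```text
t 11.2 tcp_g [ 5.000e-01 -1.000e-01  1.757e+02] dp [  0.5   0.1 -40. ] spin 0.001 F [1.13 5.82 0.13] gap 0.0197926798706587 gf 15.000073313713074
```

Converted, 2 mm / 500 = 0.004, 1.5 mm / 500 = 0.003.

Call:
arm_command(
  increments=[
    {"dp":[0,0,0.001],"spin":0},
    {"dp":[0,0,0.002],"spin":0},
    {"dp":[0,0,0.003],"spin":0},
    {"dp":[0,0,0.004],"spin":0},
    {"dp":[0,0,0.004],"spin":0},
  ],
)

```text
clock: 11.62
eef_pos: [0.6055, 0.1228, 0.1737]
tool_rot: [0.36, 3.121, 0.001]
contact_force: [2.9, 6.2, -0.4]
finger_gap: 0.0192
grip_force: 15.0
```

Converted, 1 mm / 500 = 0.002, 0.5 mm / 500 = 0.001.

Call:
arm_command(
  increments=[
    {"dp":[0,0,0.001],"spin":0},
    {"dp":[0,0,0.002],"spin":0},
    {"dp":[0,0,0.002],"spin":0},
    {"dp":[0,0,0.002],"spin":0},
  ],
)

```text
clock: 11.95
eef_pos: [0.6055, 0.1228, 0.1728]
tool_rot: [0.36, 3.121, 0.001]
contact_force: [2.0, 5.4, -0.3]
finger_gap: 0.0193
grip_force: 15.0
```

Converted, 1 mm / 500 = 0.002, 0.5 mm / 500 = 0.001.

Call:
arm_command(
  increments=[
    {"dp":[0,0,0.001],"spin":0},
    {"dp":[0,0,0.002],"spin":0},
    {"dp":[0,0,0.002],"spin":0},
    {"dp":[0,0,0.002],"spin":0},
  ],
)

```text
clock: 12.28
eef_pos: [0.6055, 0.1228, 0.1718]
tool_rot: [0.36, 3.121, 0.001]
contact_force: [2.6, 4.9, 0.0]
finger_gap: 0.0196
grip_force: 15.0
```

Converted, 1 mm / 500 = 0.002, 0.5 mm / 500 = 0.001.

Call:
arm_command(
  increments=[
    {"dp":[0,0,0.001],"spin":0},
    {"dp":[0,0,0.002],"spin":0},
    {"dp":[0,0,0.002],"spin":0},
    {"dp":[0,0,0.002],"spin":0},
  ],
)

```text
clock: 12.62
eef_pos: [0.6055, 0.1228, 0.1708]
tool_rot: [0.36, 3.121, 0.001]
contact_force: [1.7, 6.5, 1.5]
finger_gap: 0.0194
grip_force: 15.0
```

Converted, 0.5 mm / 500 = 0.001.

Call:
arm_command(
  increments=[
    {"dp":[0,0,0.001],"spin":0},
    {"dp":[0,0,0.001],"spin":0},
    {"dp":[0,0,0.001],"spin":0},
  ],
)

```text
clock: 12.87
eef_pos: [0.6055, 0.1228, 0.1703]
tool_rot: [0.36, 3.121, 0.001]
contact_force: [1.9, 5.3, 0.9]
finger_gap: 0.0199
grip_force: 15.0
```

Converted, 0.5 mm / 500 = 0.001.

Call:
arm_command(
  increments=[
    {"dp":[0,0,0.001],"spin":0},
    {"dp":[0,0,0.001],"spin":0},
    {"dp":[0,0,0.001],"spin":0},
  ],
)

```text
clock: 13.12
eef_pos: [0.6054, 0.1228, 0.1698]
tool_rot: [0.36, 3.121, 0.001]
contact_force: [1.5, 5.0, -0.4]
finger_gap: 0.0196
grip_force: 15.0
```

Converted, 0.5 mm / 500 = 0.001.

Call:
arm_command(
  increments=[
    {"dp":[0,0,0.001],"spin":0},
    {"dp":[0,0,0.001],"spin":0},
    {"dp":[0,0,0.001],"spin":0},
  ],
)

```text
clock: 13.37
eef_pos: [0.6055, 0.1228, 0.1693]
tool_rot: [0.36, 3.121, 0.001]
contact_force: [1.7, 4.1, -0.1]
finger_gap: 0.0201
grip_force: 15.0
```

Converted, 0.7 mm / 500 = 0.0014.

Call:
arm_command(
  increments=[
    {"dp":[0,0,0.0014],"spin":0},
    {"dp":[0,0,0.0014],"spin":0},
    {"dp":[0,0,0.0014],"spin":0},
  ],
)

```text
clock: 13.62
eef_pos: [0.6055, 0.1228, 0.1686]
tool_rot: [0.36, 3.121, 0.001]
contact_force: [2.3, 5.0, 0.9]
finger_gap: 0.02
grip_force: 15.0
```

Converted, 0.7 mm / 500 = 0.0014.

Call:
arm_command(
  increments=[
    {"dp":[0,0,0.0014],"spin":0},
    {"dp":[0,0,0.0014],"spin":0},
    {"dp":[0,0,0.0014],"spin":0},
  ],
)

```text
clock: 13.87
eef_pos: [0.6055, 0.1228, 0.168]
tool_rot: [0.36, 3.12, 0.001]
contact_force: [1.3, 5.1, 2.1]
finger_gap: 0.0197
grip_force: 15.0
```

```bash
cat > avg.py <<'E'
from wr import *
F=[]
for _ in range(6): F.append(bot.state()['contact_force']);bot.capture('side')
F=np.array(F);print(F.mean(0).round(2),F.std(0).round(2),bot.state()['eef_pos'].round(4),bot.state()['clock'])
E
python3 avg.py
```

```text
[1.35 5.25 1.65] [0.24 0.24 0.35] [0.6055 0.1228 0.168 ] 14.1667
```

Converted, 0.6 mm / 500 = 0.0012.

Call:
arm_command(
  increments=[
    {"dp":[0,0,0.0012],"spin":0},
    {"dp":[0,0,0.0012],"spin":0},
    {"dp":[0,0,0.0012],"spin":0},
  ],
)

```text
clock: 14.42
eef_pos: [0.6055, 0.1228, 0.1674]
tool_rot: [0.36, 3.12, 0.001]
contact_force: [1.6, 4.8, 3.0]
finger_gap: 0.02
grip_force: 15.0
```

```bash
python3 avg.py
```

```text
[0.95 5.18 3.08] [0.52 0.38 0.42] [0.6055 0.1228 0.1674] 14.7167
```

Converted, 0.4 mm / 500 = 0.0008.

Call:
arm_command(
  increments=[
    {"dp":[0,0,0.0008],"spin":0},
    {"dp":[0,0,0.0008],"spin":0},
    {"dp":[0,0,0.0008],"spin":0},
  ],
)

```text
clock: 14.97
eef_pos: [0.6055, 0.1228, 0.1671]
tool_rot: [0.36, 3.12, 0.001]
contact_force: [1.0, 4.9, 3.2]
finger_gap: 0.0193
grip_force: 15.0
```

```bash
python3 avg.py
```

```text
[0.38 5.02 3.92] [0.43 0.37 0.6 ] [0.6055 0.1228 0.1671] 15.2667
```

Contact is confirmed: the force rises about 2.4 N/mm, with the tip pressed in roughly 1.3 mm. I'll release the probe and rise.

Converted, -130 mm / 500 = -0.26, -120 mm / 500 = -0.24.

Call:
arm_command(
  increments=[
    {"dp":[0,0,0],"spin":0},
    {"dp":[0,0,0],"spin":0},
    {"dp":[0,0,0],"spin":0},
    {"dp":[0,0,0],"spin":0},
    {"dp":[0,0,0],"spin":0},
    {"dp":[0,0,-0.02],"spin":0},
    {"dp":[0,0,-0.07],"spin":0},
    {"dp":[0,0,-0.13],"spin":0},
    {"dp":[0.06,0,-0.19],"spin":0},
    {"dp":[0.13,0,-0.24],"spin":0},
    {"dp":[0.16,0,-0.26],"spin":0},
    {"dp":[0.16,0,-0.26],"spin":0},
  ],
  grip=50,
)

```text
clock: 16.27
eef_pos: [0.5254, 0.1433, 0.3011]
tool_rot: [0.354, 3.117, 0.001]
contact_force: [1.3, -0.0, 0.1]
finger_gap: 0.0498
grip_force: 0.0
```

```bash
python3 - <<'E'
from wr import *
plan([.096,-.082,.26])
X,p=wrist('w3');Y=X.reshape(-1,3)
for n,a in [('grip',(-.03,.03,-.03,.03,.172,.2)),('knob',(.03,.09,-.11,-.06,.17,.2)),('handle',(-.12,-.06,-.03,.03,.075,.095))]:
    x0,x1,y0,y1,z0,z1=a;P=Y[(Y[:,0]>x0)&(Y[:,0]<x1)&(Y[:,1]>y0)&(Y[:,1]<y1)&(Y[:,2]>z0)&(Y[:,2]<z1)]
    print(n,len(P),cv2.minAreaRect((P[:,:2]*1000).astype(np.float32)) if len(P) else'',np.percentile(P[:,2],[50,95]).round(4) if len(P) else '')
E
```

```text
t 16.2667 tcp_g [-82.2   1.6 301.1] dp [-177.6  -84.5   41.8] spin 0.004 F [1.31 0.3  0.13] gap 0.049775581907315056 gf 0.0
grip 506 ((-0.20837688446044922, -0.4881582260131836), (19.86134147644043, 20.47276496887207), 89.84925842285156) [0.1793 0.1804]
knob 0  
handle 319 ((-84.46910858154297, -0.7843379974365234), (13.476587295532227, 20.708288192749023), 0.5444241762161255) [0.0816 0.0829]
```

View pics/w3.png

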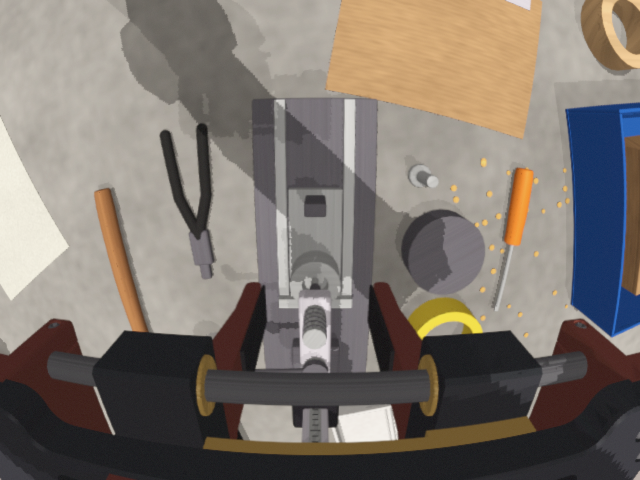

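The grip is at (315,335), with its top at 179.3 mm, so the probe stayed where I left it. The bystanders are undisturbed. Next I'll move the closed fingers to the column side of the knob.

Converted, -178 mm / 500 = -0.356, -175 mm / 500 = -0.35.

Call:
arm_command(
  increments=[
    {"dp":[-0.05,-0.05,0],"spin":0},
    {"dp":[-0.11,-0.1,0],"spin":0},
    {"dp":[-0.17,-0.15,0],"spin":0},
    {"dp":[-0.24,-0.168,0],"spin":0},
    {"dp":[-0.31,-0.168,0],"spin":0},
    {"dp":[-0.35,-0.168,0],"spin":0},
    {"dp":[-0.356,-0.168,0.04],"spin":0},
    {"dp":[-0.356,-0.168,0.084],"spin":0},
    {"dp":[-0.356,-0.168,0.084],"spin":0},
    {"dp":[-0.356,-0.168,0.084],"spin":0},
  ],
  grip=0,
  squeeze=10,
)

```text
clock: 17.15
eef_pos: [0.6813, 0.0174, 0.2527]
tool_rot: [-0.361, -3.117, 0.001]
contact_force: [0.2, 0.4, 0.7]
finger_gap: 0.0003
grip_force: 0.0
```

```bash
python3 - <<'E'
from wr import *
plan([.096,-.082,.185])
X,p=wrist('w4');Y=X.reshape(-1,3)
P=Y[(Y[:,0]>.03)&(Y[:,0]<.1)&(Y[:,1]>-.11)&(Y[:,1]<-.06)&(Y[:,2]>.165)&(Y[:,2]<.2)]
print('knob',len(P),cv2.minAreaRect((P[:,:2]*1000).astype(np.float32)) if len(P) else'',np.percentile(P[:,2],[50,95]) if len(P) else '')
E
```

```text
t 17.15 tcp_g [ 98.4 -85.4 252.7] dp [ 2.1  3.5 67.7] spin -0.0 F [0.07 0.41 0.71] gap 0.00032531617024950186 gf 0.0
knob 637 ((64.23037719726562, -79.93710327148438), (15.465086936950684, 15.550267219543457), 85.31573486328125) [0.17848774 0.17975697]
```

View pics/w4.png

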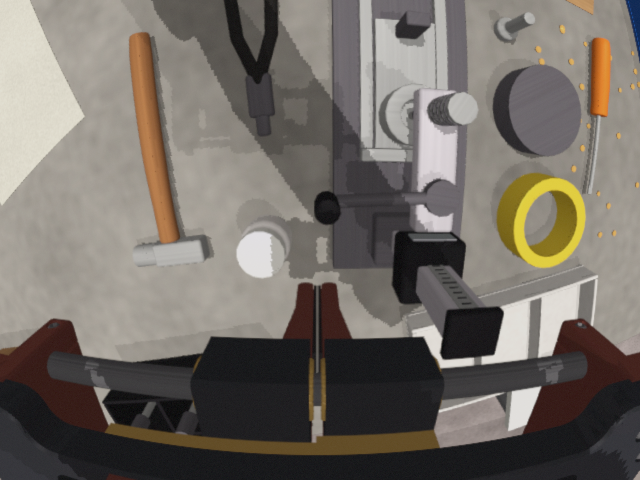

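The knob is at (327,207), the column cap at (475,330), and the closed fingers are behind the knob. Descending beside it, then pushing slowly along the arc.

Converted, 64 mm / 500 = 0.128, 58 mm / 500 = 0.116.

Call:
arm_command(
  increments=[
    {"dp":[0,0.006,0.03],"spin":0},
    {"dp":[0,0.006,0.064],"spin":0},
    {"dp":[0,0.006,0.096],"spin":0},
    {"dp":[0,0.006,0.116],"spin":0},
    {"dp":[0,0.006,0.128],"spin":0},
    {"dp":[0,0.006,0.128],"spin":0},
    {"dp":[0,0.006,0.128],"spin":0},
    {"dp":[0,0.006,0.128],"spin":0},
  ],
)

```text
clock: 17.87
eef_pos: [0.6829, 0.0214, 0.192]
tool_rot: [0.36, 3.119, 0.001]
contact_force: [0.1, -0.4, 0.2]
finger_gap: 0.0004
grip_force: 0.0
```

```bash
python3 -c "
from h import *
plan([.080,-.080,.188])"
```

```text
t 17.8667 tcp_g [ 99.1 -81.1 192. ] dp [19.1  1.1  4. ] spin 0.001 F [ 0.2  -0.34  0.19] gap 0.00037644826189031037 gf 0.0
```

Converted, 45 mm / 500 = 0.09, 41 mm / 500 = 0.082.

Call:
arm_command(
  increments=[
    {"dp":[0.012,0.002,0.008],"spin":0},
    {"dp":[0.024,0.002,0.008],"spin":0},
    {"dp":[0.03,0.002,0.008],"spin":0},
    {"dp":[0.036,0.002,0.008],"spin":0},
    {"dp":[0.042,0.002,0.008],"spin":0},
    {"dp":[0.05,0.004,0.008],"spin":0},
    {"dp":[0.058,0.004,0.008],"spin":0},
    {"dp":[0.066,0.006,0.008],"spin":0},
    {"dp":[0.074,0.006,0.008],"spin":0},
    {"dp":[0.082,0.008,0.008],"spin":0},
    {"dp":[0.09,0.01,0.008],"spin":0},
    {"dp":[0.09,0.01,0.008],"spin":0},
  ],
)

```text
clock: 18.87
eef_pos: [0.6389, 0.0371, 0.1869]
tool_rot: [-0.359, -3.121, -0.0]
contact_force: [-0.1, 0.3, -0.3]
finger_gap: 0.0003
grip_force: 0.0
```

```bash
python3 -c "
from h import *
plan([.025,-.062,.188])"
```

```text
t 18.8667 tcp_g [ 52.6 -75.9 186.9] dp [27.6 14.  -1.1] spin 0.001 F [-0.2   0.26 -0.28] gap 0.00031790112066864824 gf 0.0
```

Converted, 23 mm / 500 = 0.046, 22 mm / 500 = 0.044.

Call:
arm_command(
  increments=[
    {"dp":[0.006,0.002,0],"spin":0},
    {"dp":[0.012,0.006,0],"spin":0},
    {"dp":[0.018,0.008,0],"spin":0},
    {"dp":[0.024,0.012,0],"spin":0},
    {"dp":[0.03,0.014,0],"spin":0},
    {"dp":[0.036,0.018,0],"spin":0},
    {"dp":[0.04,0.02,0],"spin":0},
    {"dp":[0.044,0.022,0],"spin":0},
    {"dp":[0.046,0.024,0],"spin":0},
    {"dp":[0.046,0.024,0],"spin":0},
  ],
)

```text
clock: 19.7
eef_pos: [0.6197, 0.0536, 0.1867]
tool_rot: [-0.359, -3.121, 0.0]
contact_force: [0.1, 0.4, 0.0]
finger_gap: 0.0012
grip_force: 0.1
```

```bash
cat > k.py <<'E'
from wr import *
plan([.025,-.062,.188])
X,p=wrist('wk');Y=X.reshape(-1,3)
P=Y[(Y[:,0]>-.02)&(Y[:,0]<.08)&(Y[:,1]>-.11)&(Y[:,1]<-.03)&(Y[:,2]>.172)&(Y[:,2]<.185)]
c,s,_=cv2.minAreaRect((P[:,:2]*1000).astype(np.float32));a=np.degrees(np.arctan2(60-c[0],-c[1]))+10
print('knob',len(P),c,s,'lock rad',np.radians(a))
E
python3 k.py
```

```text
t 19.7 tcp_g [ 30.1 -64.2 186.7] dp [ 5.1  2.2 -1.3] spin 0.001 F [-0.04  0.4   0.02] gap 0.001191848989853888 gf 0.1477593183517456
knob 1665 (21.59487533569336, -65.30216217041016) (17.616947174072266, 37.09739685058594) lock rad 0.7061669753986674
```

Converted, 4 mm / 500 = 0.008, 3 mm / 500 = 0.006.

Call:
arm_command(
  increments=[
    {"dp":[0.002,0.001,0],"spin":0},
    {"dp":[0.004,0.002,0],"spin":0},
    {"dp":[0.006,0.003,0],"spin":0},
    {"dp":[0.008,0.004,0],"spin":0},
    {"dp":[0.008,0.004,0],"spin":0},
  ],
)

```text
clock: 20.17
eef_pos: [0.6167, 0.0567, 0.1868]
tool_rot: [0.359, 3.12, 0.001]
contact_force: [2.5, -0.7, -0.6]
finger_gap: 0.0004
grip_force: 1.2
```

```bash
sed -i 's/Y\[:,0\]<.08/Y[:,0]<.02/' k.py; python3 k.py
```

```text
t 20.1667 tcp_g [ 26.5 -61.9 186.8] dp [ 1.5 -0.1 -1.2] spin 0.001 F [ 2.59 -0.1  -0.56] gap 0.0003519796652642625 gf 1.1783487349748611
knob 1584 (10.004088401794434, -60.24797439575195) (17.418519973754883, 20.907798767089844) lock rad 0.8672033878408005
```

Converted, 2.5 mm / 500 = 0.005, 2 mm / 500 = 0.004.

Call:
arm_command(
  increments=[
    {"dp":[0.0014,0,0],"spin":0},
    {"dp":[0.0028,0.0006,0],"spin":0},
    {"dp":[0.004,0.001,0],"spin":0},
    {"dp":[0.005,0.001,0],"spin":0},
    {"dp":[0.005,0.001,0],"spin":0},
  ],
)

```text
clock: 20.63
eef_pos: [0.6162, 0.0569, 0.1874]
tool_rot: [0.361, 3.117, 0.001]
contact_force: [8.3, -0.1, -2.5]
finger_gap: 0.0005
grip_force: 4.1
```

```bash
python3 k.py
```

```text
t 20.6333 tcp_g [ 26.  -61.8 187.4] dp [ 1.  -0.2 -0.6] spin -0.0 F [ 8.12  1.83 -2.45] gap 0.0004903957010681792 gf 4.12131205201149
knob 1570 (10.020998001098633, -60.21393585205078) (17.28949737548828, 21.23817253112793) lock rad 0.8673148735856266
```

The force reached 8 N with no further motion, so the lever is on its end stop. Backing off and rising.

Converted, -130 mm / 500 = -0.26, -125 mm / 500 = -0.25.

Call:
arm_command(
  increments=[
    {"dp":[-0.006,0,0],"spin":0},
    {"dp":[-0.016,0,0],"spin":0},
    {"dp":[-0.032,-0.004,0],"spin":0},
    {"dp":[-0.044,-0.008,0],"spin":0},
    {"dp":[-0.048,-0.008,-0.03],"spin":0},
    {"dp":[-0.048,-0.008,-0.09],"spin":0},
    {"dp":[-0.048,-0.008,-0.16],"spin":0},
    {"dp":[-0.02,-0.008,-0.22],"spin":0},
    {"dp":[0.04,-0.008,-0.25],"spin":0},
    {"dp":[0.08,-0.008,-0.26],"spin":0},
    {"dp":[0.08,-0.008,-0.26],"spin":0},
    {"dp":[0.08,-0.008,-0.26],"spin":0},
  ],
)

```text
clock: 21.68
eef_pos: [0.5743, 0.0622, 0.3175]
tool_rot: [0.36, 3.12, -0.001]
contact_force: [0.2, 0.0, -0.6]
finger_gap: 0.0006
grip_force: 0.0
```

```bash
python3 - <<'E'
from wr import *
plan([.025,-.062,.188])
X,p=wrist('w5');Y=X.reshape(-1,3)
for n,a in [('grip',(-.03,.03,-.03,.03,.172,.2)),('knob',(-.03,.09,-.11,-.04,.172,.2)),('handle',(-.12,-.06,-.03,.03,.075,.095))]:
    x0,x1,y0,y1,z0,z1=a;P=Y[(Y[:,0]>x0)&(Y[:,0]<x1)&(Y[:,1]>y0)&(Y[:,1]<y1)&(Y[:,2]>z0)&(Y[:,2]<z1)]
    if len(P):
        c=cv2.minAreaRect((P[:,:2]*1000).astype(np.float32));print(n,len(P),c,np.percentile(P[:,2],[50,95]).round(4),np.arctan2(60-c[0][0],-c[0][1])+.1745)
E
```

```text
t 21.6833 tcp_g [-16.  -66.2 317.5] dp [-40.8   4.3 129.6] spin 0.001 F [ 0.22  0.06 -0.64] gap 0.0006340163421677757 gf 0.0
grip 527 ((0.17418289184570312, -0.624725341796875), (20.067781448364258, 19.590736389160156), 51.39967727661133) [0.1797 0.1811] 1.734854302498288
knob 321 ((7.570882797241211, -60.309696197509766), (14.381268501281738, 15.646326065063477), 22.657367706298828) [0.1791 0.1803] 0.8901104749290575
handle 304 ((-83.81369018554688, -0.7681856155395508), (14.292112350463867, 22.032997131347656), 1.4638782739639282) [0.0814 0.0828] 1.739954844292627
```

View pics/w5.png

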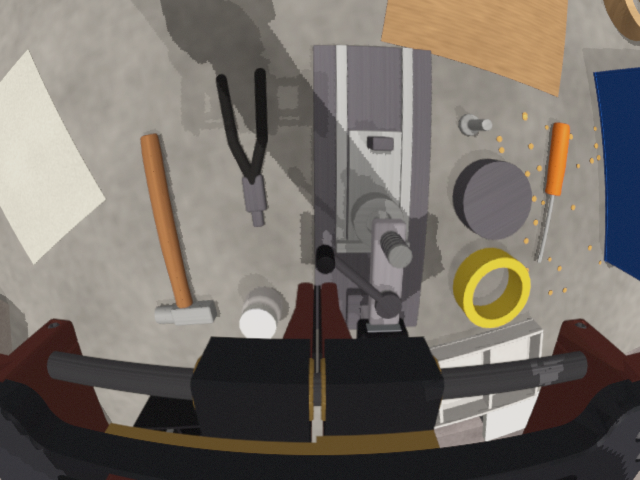

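The knob is at (325,259), about 0.89 rad by my measurement, so it is at its stop. The grip height and sled position are unchanged, the bystanders haven't moved, and the robot is clear of everything.

```bash
python3 -c "
from bench import bot
print(bot.job_done())"
```

```text
the job is handed in; nothing more can be done
None
```

The job is handed in: the sled is home against its stop, the probe rests on the cup floor with its tip pressed in by about 1.3 mm, and the lever was then pushed to its end stop (measured at about 0.89 rad). The robot is touching nothing, and it took about 22 s of the 72 s allowed.

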